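# Check a cast ornament for type height with the dial gauge

## Robot

A 6-joint arm with a two-finger parallel gripper is mounted at the origin on the work surface. World frame = base frame: x ahead of the robot, y to its left, z up, the work surface at z = 0. Lengths are in mm, angles in degrees, forces in N, time in s.
With the tool pointing down it reaches from about 300 to 850 mm from the base axis. Payload 4.2 kg.
Tool frame: the origin (TCP) lies between the finger pads; the fingertips stand ahead of it and the grasp point (between the pads) lies 3 mm ahead of it (nose_length is the z of the fingertips in the tool frame, in mm); z points along the fingers, y is the line along which they close (so a half turn about z gives the same grasp; the last joint's range is limited). The gripper opens to 91 mm and grips with 3 to 60 N. Pads are 32 mm wide; open, the fingers measure 118 mm over their backs; the gripper's body (76 mm by 178 mm) begins 60 mm behind the grasp point.
Start: joints at [66.692, 18.312, 89.639, -0, 72.044, -1.146], TCP at [216.908, 532.533, 235.976] pointing down, gripper open.
Joint ranges: [-177.97, 177.97], [-48.28, 115.42], [12.27, 149.76], [-77.06, 257.06], [2.81, 150.46], [-146.56, 146.56]. Speed limits (degrees/s): [147.25, 147.25, 180, 180, 180, 180].

## Interface

Orientations are given as [roll, pitch, yaw] about the fixed x, y, z axes, in that order (R = Rz(yaw) Ry(pitch) Rx(roll)).
In Python, from workcell import state, grab_frame, camera_params, job_done, nose_length gives the robot as it stands.
- The arm moves only by the tool step_arm, never from a script. Its argument "plan" is a list that holds one entry, the list of rows, each a list of 5 numbers: the shift along the tool's x, y, z in cm, then the turn about the tool's z in rad, then the opening, from 0 (shut) to 1 (fully open). In form: [[[x, y, z, turn, gripper], ...]]. A call has 1 to 20 rows; each row is the pose to reach, as a shift and turn from the pose commanded when the call began, along the tool's axes at that moment; what a row does not reach only later rows make up. A row lasts 1/8 s, in which the tool goes at most 62.5 mm and 10.7 degrees, less where a joint would pass 70% of its speed; a pose out of reach is approached as far as the arm can. A call with a gripper value outside its range is refused whole. The fingers move at their own pace and stop on an object; "newtons" is the grip in N (left out, the last holds). Time passes only in rows, so rows that repeat a pose let the fingers close. It gives the time, the measured TCP pose, the force, the opening and the grip force at its end, in the units of the state.
- state(): the state, without advancing time (a new reading comes with each control period).
- grab_frame(name): name is "side" or "top"; returns the picture (384x512x3 uint8, blue, green, red); there is no depth.
- camera_params(name): a dict with "camera_matrix" (3x3 intrinsics, pixels), "k1" (the pictures are not rectified: a ray, as slopes to the right and down, at radius r is drawn at 1 + k1 r^2 times it, then the intrinsics apply), "R" (3x3) and "t" (3): a world point X has camera coordinates R X + t. Camera axes: x right, y down, z forward; pixel columns grow to the right and rows downward; lengths in mm; the calibration is good to about 2 mm. A picture is of the moment at which its call begins. camera_params takes no time and is no camera call.
- job_done(): hands the job in; it is judged then, once.
The state is a dict: "time_s": time; "qpos": joint angles; "qvel": joint speeds; "effort": joint torques, N m; "ee_pos": TCP position; "ee_rot": TCP orientation; "force": force on the tool from outside, world axes, zero at the start; "torque": the same for the moment, N m; "gripper_width": finger opening in mm; "gripper_force": force on a finger pad.
Only numpy, scipy, OpenCV 4.12 (cv2) and the standard library are available. Lean on these libraries where they do the work, as an engineer would, in place of code of your own. Each camera call takes 0.05 s, during which the arm holds its last target. There are 200 camera calls.

## Task

Pick the ornament sort with the round red face out of the sorts tray, stand it upright and let go on the yellow cross of the checking plate, between the two steel bearers. Then take the dial gauge from its wooden stand by its orange sprung grip and hold it upright and flat across both bearers, square to them, with its plunger on the middle of the red face, pressing lightly so that the grip's spring is partly pushed in but not bottomed. Finish while still holding the gauge like that, and leave the other things where they are.

Things in the scene. Friction and masses are not known exactly. Their poses are not given: they have to be found in the camera images.
- red_sort: the sort to check: round red raised face, 17 mm across; cast metal body 21 x 21 mm, 23.3 mm high in all, about 90 g, standing face up in a pocket of the sorts tray; origin at the centre of its underside, z up. It starts turned up to 0.35 rad in its pocket. Its sides can be gripped (21 mm); in the tray its top stands 13 mm above the pocket walls
- red_face (a point): centre of the red face, on top of the red sort, 23.3 mm above its underside
- tray: fixed wooden sorts tray, 130 mm (its x) by 254 mm (its y), 2 x 4 pockets at 62 mm pitch; pocket floor 4 mm and wall tops 14 mm above the bench, walls 6 mm thick; origin at the centre of its underside. Four sorts stand in alternate pockets (neighbours at least 70 mm away, diagonally), any of the four may be the red one; the other pockets hold low spacing metal that is part of the tray
- check_plate: fixed dark steel checking plate 120 mm (its x) by 110 mm (its y), 12 mm thick; origin at the centre of its underside. Two bright steel bearers stand on it and run along its x, with 46 mm clear between them
- plate_cross (a point): centre of the yellow cross painted on top of the plate, midway between the bearers, 12 mm above the bench; its axes are the plate's
- bearer_left: fixed steel bearer 90 mm long (plate's x), 16 mm wide, 23.3 mm high (top 35.3 mm above the bench), centre line 31 mm to the plate's +y from the cross; origin at the centre of its underside
- bearer_right: the same bearer, 31 mm to the plate's -y from the cross
- gauge_stand: fixed wooden stand of the gauge, 84 mm (x) by 130 mm (y); the gauge's bar rests on two ledges 22 mm above the bench, between low cheeks and end stops that rise 8 mm above the ledges with 3 mm play all round; lift the gauge straight up. Plate and stand may change places, so the gauge (top 158 mm above the bench) may stand between the tray and the plate. Origin at the centre of its underside
- gauge: loose dial gauge, 136 mm high, about 0.34 kg. Steel cross bar 100 mm (its y) by 25 mm (its x) by 14 mm high at the bottom; above it a round black dial 54 mm across and 22 mm thick (white face to its -x), from 23 to 77 mm up; then a 10 mm stem and the orange grip. Origin at the centre of the bar's flat underside, z up. A plunger 5 mm thick sticks out 3 mm below the middle of the bar. Either way round on the bearers is right
- grip_centre (a point): centre of the orange grip of the gauge, a block 24 x 24 mm and 34 mm high, sides along the gauge's x and y; 119 mm above the bar's underside when the spring is out. To be gripped here
- gauge_grip (a joint): how far the orange grip is pushed down its stem (m): 0 out (as when the gauge stands or hangs from the grip), 0.012 bottomed. The grip hangs on an upper stop; pushing it down takes 2 N to start and 0.4 N more per mm. The bar starts to press on its support as soon as the weight of the gauge is set down
- plunger_tip (a point): lower tip of the gauge's plunger, on the gauge's z axis, 3 mm below the bar's underside when free
- gauge_plunger (a joint): how far the plunger is pushed in (m): 0 free, 0.006 at most; weak spring, 0.5 N to start and 0.15 N more per mm. With the bar flat on the bearers and the sort under it, it reads about 0.003
- blue_sort: bystander: like the red sort but with a blue diamond face; cast metal body 21 x 21 mm, 23.3 mm high in all, about 90 g, standing face up in a pocket of the sorts tray; origin at the centre of its underside, z up
- black_sort: bystander: like the red sort but with a black cross face; cast metal body 21 x 21 mm, 23.3 mm high in all, about 90 g, standing face up in a pocket of the sorts tray; origin at the centre of its underside, z up
- green_sort: bystander: like the red sort but with a face of two green bars; cast metal body 21 x 21 mm, 23.3 mm high in all, about 90 g, standing face up in a pocket of the sorts tray; origin at the centre of its underside, z up
- stick: bystander: steel composing stick with a line of type, 55 x 240 mm, 30 mm high, behind the work; origin at the centre of its underside
- planer: bystander: wooden planer block 85 x 190 mm, 51 mm high, behind the work; origin at the centre of its underside
- mallet: bystander: wooden mallet, head 70 x 110 mm and 64 mm high, handle 170 mm long to its -x, behind the work; origin under the head
- quoin_key: bystander: dark steel T-handled quoin key about 100 mm long and 84 mm across the handle, 14 mm high, lying left of the tray and nearer the robot; origin midway along it
- ink_tin: bystander: red ink tin 84 mm across, 60 mm high, behind the work on the right; origin at the centre of its underside

How it is judged:
By the outcome, as a careful person would: the job done as asked, in the order asked, and still so for the second after the job is handed in, while the arm keeps its last pose, push and grip.
It also fails if it takes over 48 s, if anything falls off the work surface, if the arm or the gripper's body presses on something with over 40 N, if the wrist force passes 120 N, or if a joint passes its speed limit or range.

## Working session

There is one attempt and no reset: what is moved stays moved. The work goes in short steps, Python scripts to look and compute and a tool call to move; the robot and the scene stay as the last step left them, time stands still between calls to the robot, and variables do not carry over. Pictures are saved under pics/ and viewed, at most 12 in all, crops included, and the job is handed in when it is done.

Besides the shell and the picture viewer there is one more tool, called after "Emit:" as name(argument=value, ...), one argument or row to a line, values as JSON. step_arm: Moves the arm, as the interface text tells. Its arguments: {"type":"object","properties":{"plan":{"type":"array","items":{"type":"array","items":{"type":"array","items":{"type":"number"}}}},"newtons":{"type":"number"}},"required":["plan"]}

```bash
mkdir -p pics; cat > h.py <<'E'
import numpy as np, cv2
from workcell import *
def P(n):
    c=camera_params(n); return np.array(c["camera_matrix"]),c["k1"],np.array(c["R"]),np.array(c["t"]).ravel()
def ray(n,uv):
    K,k,R,t=P(n); d=np.linalg.solve(K,[uv[0],uv[1],1])[:2]; s=d.copy()
    for _ in range(30): s=d/(1+k*(s@s))
    v=R.T@np.array([*s,1]); return -R.T@t, v/np.linalg.norm(v)
def onz(n,uv,z):
    o,v=ray(n,uv); return o+v*(z-o[2])/v[2]
def tri(uvs,uvt):
    o1,v1=ray("side",uvs); o2,v2=ray("top",uvt)
    a=np.linalg.lstsq(np.c_[v1,-v2],o2-o1,rcond=None)[0]
    p,q=o1+v1*a[0],o2+v2*a[1]; return (p+q)/2, np.linalg.norm(p-q)
def proj(n,X):
    K,k,R,t=P(n); c=R@np.array(X,float)+t; s=c[:2]/c[2]; s=s*(1+k*(s@s)); return (K@[*s,1])[:2]
E
python3 - <<'E'
from h import *
print(state(), nose_length() if callable(nose_length) else nose_length)
for n in("side","top"):
    f=grab_frame(n); cv2.imwrite(f"pics/{n}0.png",f); 
    K,k,R,t=P(n); print(n,K.tolist(),k,R.round(3).tolist(),(-R.T@t).round(1))
a=[cv2.resize(cv2.imread(f"pics/{n}0.png"),None,fx=1.5,fy=1.5,interpolation=cv2.INTER_CUBIC) for n in("side","top")]
for n,i in zip(("side","top"),a): cv2.imwrite(f"pics/{n}0b.png",i)
E
```

```text
{'time_s': 0.0, 'qpos': array([ 6.66921139e+01,  1.83521461e+01,  8.97060933e+01, -1.38972976e-03,
        7.20428876e+01, -1.14788584e+00]), 'qvel': array([-0.01377111, -0.03059072,  0.01336   ,  0.07734072,  0.02027328,
        0.01309475]), 'effort': array([ 2.32272010e-03, -4.12469745e+01, -2.31974316e+01,  7.28566409e-02,
        4.56793921e-02, -1.38885666e-04]), 'ee_pos': array([216.72945611, 532.09575928, 235.11729635]), 'ee_rot': array([-1.79898867e+02, -7.04870836e-04,  1.57840429e+02]), 'force': array([ 0.10820362, -0.87840175, -0.32388546]), 'torque': array([-0.04463   ,  0.03546006,  0.00747285]), 'gripper_force': 0.0, 'gripper_width': 90.94813776765704} 22.0
side [[383.9995576127663, 0.0, 251.9537260925273], [0.0, 383.9995576127663, 186.28101438450835], [0.0, 0.0, 1.0]] -0.10833415959096869 [[-0.98, -0.2, 0.018], [-0.124, 0.532, -0.838], [0.157, -0.823, -0.546]] [401.2 882.6 673.3]
top [[443.63834708202654, 0.0, 249.17899548191292], [0.0, 443.63834708202654, 186.16405237690967], [0.0, 0.0, 1.0]] -0.08660562422100479 [[0.023, -1.0, -0.013], [-0.995, -0.022, -0.101], [0.101, 0.015, -0.995]] [ 424.5    6.7 1389.3]
```

View pics/side0b.png

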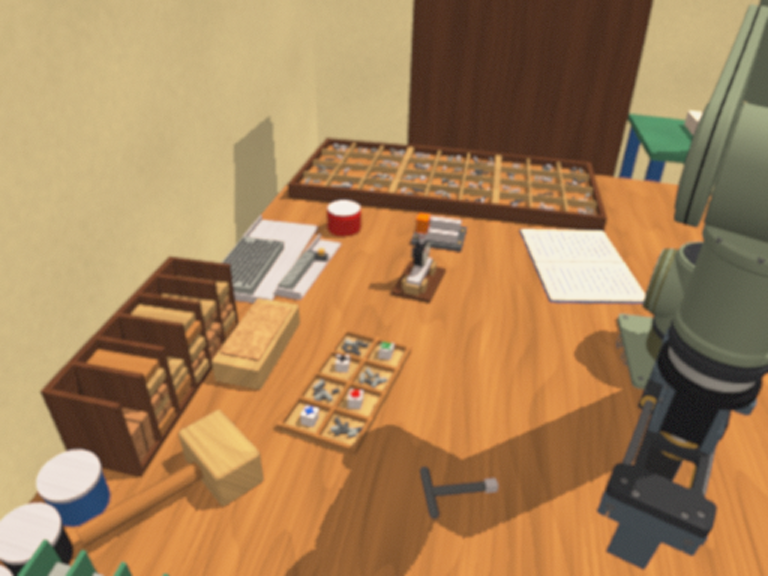

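View pics/top0b.png

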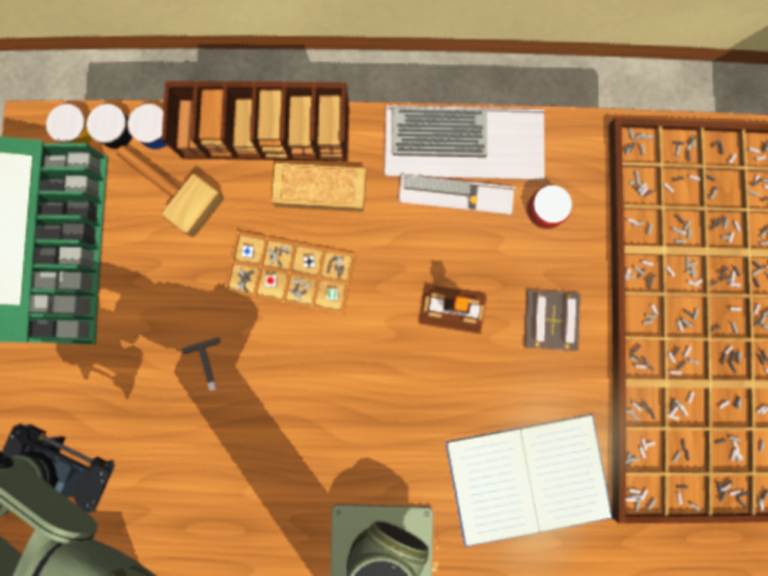

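Side view (1.5× scale): red face at (355,398), orange grip at (423,222), plate partly hidden behind the gauge at (445,233). Top view: red face at (270,281), grip at (463,303), yellow cross at (554,320). I'll measure these with masks.

```bash
cat > m.py <<'E'
from h import *
def cen(img,box,f):
    x0,y0,x1,y1=box; c=img[y0:y1,x0:x1].astype(float); w=f(c[...,0],c[...,1],c[...,2]).clip(0); w[w<0.25*w.max()]=0
    ys,xs=np.mgrid[y0:y1,x0:x1]; return np.array([(w*xs).sum(),(w*ys).sum()])/w.sum()
red=lambda b,g,r:r-np.maximum(g,b)*1.0-60
red2=lambda b,g,r:np.where((r>110)&(g<0.55*r)&(b<0.55*r)&(abs(g-b)<45),r-g,0.)
org=lambda b,g,r:np.where((r>150)&(b<60)&(g<0.62*r),r-b,0.)
E
python3 - <<'E'
from m import *
s=cv2.imread("pics/side0.png");t=cv2.imread("pics/top0.png")
rs=cen(s,(229,256,246,272),red2);rt=cen(t,(172,180,190,195),red2);print("red",rs,rt,*tri(rs,rt))
gs=cen(s,(272,138,292,158),org);gt=cen(t,(300,190,322,212),org);print("grip",gs,gt,*tri(gs,gt))
a=cv2.resize(t[180:242,275:395],None,fx=6.6,fy=6.6,interpolation=cv2.INTER_CUBIC)
b=cv2.resize(s[125:205,255:330],None,fx=6,fy=6,interpolation=cv2.INTER_CUBIC)
c=cv2.resize(t[150:210,148:240],None,fx=6,fy=6,interpolation=cv2.INTER_CUBIC)
cv2.imwrite("pics/ta.png",a);cv2.imwrite("pics/sb.png",b);cv2.imwrite("pics/tc.png",c)
E
```

```text
red [236.60388994 261.69829222] [179.73383194 186.51209855] [556.61563872 241.53949901  30.75168921] 0.21245134197317597
grip [281.16204501 147.06346207] [308.07069305 198.9802819 ] [ 514.29370628 -141.0797293   147.39350597] 7.301734246501899
```

View pics/ta.png

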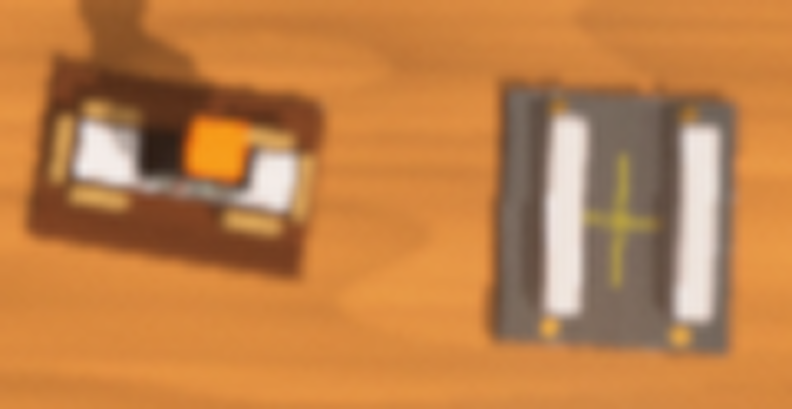

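View pics/sb.png

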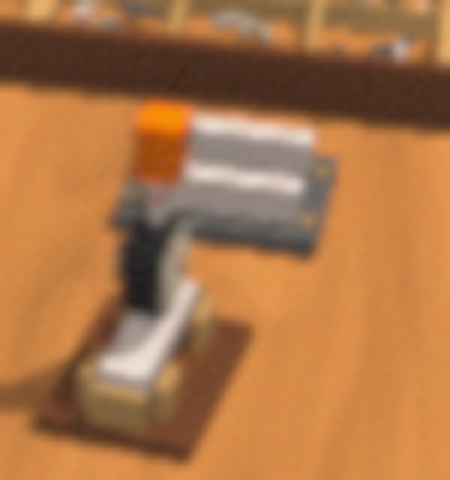

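View pics/tc.png

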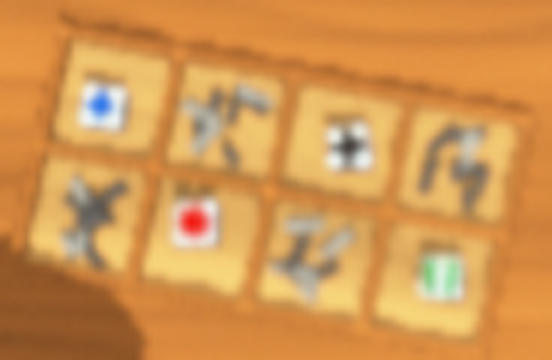

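```bash
python3 - <<'E'
from m import *
s=cv2.imread("pics/side0.png");t=cv2.imread("pics/top0.png")
print("wood/grip px",t[202,308],t[215,340],s[143,282],s[150,282],s[175,262])
U=8
def up(img,box):
    x0,y0,x1,y1=box; return cv2.resize(img[y0:y1,x0:x1],None,fx=U,fy=U,interpolation=cv2.INTER_CUBIC).astype(int)
def blobs(img,box,f,n):
    b,g,r=np.moveaxis(up(img,box),2,0); m=f(b,g,r).astype(np.uint8)
    cs=sorted(cv2.findContours(m,0,1)[0],key=cv2.contourArea)[::-1][:n]; out=[]
    for c in cs:
        M=cv2.moments(c); k=lambda p:(np.array(p)+.5)/U-.5+np.array(box[:2])
        out.append((k([M['m10']/M['m00'],M['m01']/M['m00']]),k(cv2.boxPoints(cv2.minAreaRect(c)))))
    return out
def rep(name,n,bl,z):
    for c,q in bl:
        Q=np.array([onz(n,p,z)[:2] for p in q]); e=np.roll(Q,-1,0)-Q
        print(name,"px",c.round(2),"xy",onz(n,c,z)[:2].round(1),"sides",np.linalg.norm(e[:2],axis=1).round(1),"ang",np.degrees(np.arctan2(e[:2,1],e[:2,0])).round(1)%90)
white=lambda b,g,r:(b>150)
sat=lambda b,g,r:(r>200)&(b<40)&(g<170)&(g>90)
rep("bearers","top",blobs(t,(350,190,392,238),white,2),35.3)
gt=blobs(t,(298,190,320,212),sat,1);rep("griptop","top",gt,158)
gs=blobs(s,(270,135,295,160),lambda b,g,r:(r>225)&(b<40)&(g<150),1);rep("gripside","side",gs,158)
print("grip tri",*tri(gs[0][0],gt[0][0]))
rep("redbody","top",blobs(t,(172,178,190,196),lambda b,g,r:(b>120)|((r>170)&(g<90)&(b<90)),1),27)
rr=blobs(t,(172,178,190,196),lambda b,g,r:(r>150)&(g<100)&(b<100),1);rep("reddisc","top",rr,27.3)
rsd=blobs(s,(227,254,247,272),lambda b,g,r:(r>150)&(g<100)&(b<100),1);rep("reddisc","side",rsd,27.3);print(*tri(rsd[0][0],rr[0][0]))
rep("stand","top",blobs(t,(276,185,328,225),lambda b,g,r:(r<150)&(r>g*1.4)&(r>b+30),1),14)
rep("plate","top",blobs(t,(345,185,392,238),lambda b,g,r:(abs(r-b)<45),1),12)
rep("cross","top",blobs(t,(362,200,376,226),lambda b,g,r:(r-b>50)&(b<90),1),12)
p=lambda x,y,ox,oy,k:np.array([x,y])/k-.5+.5/k+np.array([ox,oy])
print("bearer ends",*tri(p(303,186,255,125,6),p(562,316,275,180,6.6)),*tri(p(315,137,255,125,6),p(694,320,275,180,6.6)))
E
```

```text
wood/grip px [ 26 156 246] [ 65 140 220] [  8 135 244] [ 10  75 160] [ 66 125 195]
bearers px [380.33 213.56] xy [ 486.3 -376.6] sides [90.7 18.5] ang [87.1 88.5]
bearers px [360.25 212.27] xy [ 489.  -314.6] sides [92.4 18.7] ang [88.  89.1]
griptop px [307.39 202.12] xy [ 508.4 -137.8] sides [23.7 24. ] ang [81.2 81.7]
gripside px [281.64 144.21] xy [ 509.5 -139. ] sides [27.7 22.1] ang [ 5.  87.9]
grip tri [ 508.85629909 -137.66167498  158.65442322] 1.0733349255652553
redbody px [179.91 187.27] xy [554.5 241.5] sides [28.9 30.4] ang [1.2 2.2]
reddisc px [179.8  186.52] xy [556.8 241.9] sides [10.9 10.5] ang [1.2 2.2]
reddisc px [236.79 261.08] xy [557.6 236. ] sides [22.9 12. ] ang [ 1.5 79.2]
[556.35673567 241.04124979  32.38180412] 0.04387706989949733
stand px [299.09 203.25] xy [ 514.1 -128.9] sides [101.7 130.2] ang [81.4 81.7]
plate px [367.75 212.75] xy [ 489.1 -343.6] sides [116.9 108. ] ang [87.5 88.6]
cross px [368.67 213.12] xy [ 488.  -346.5] sides [32.1 59.5] ang [19.1 18.3]
bearer ends [ 442.95793034 -312.79304667   36.23899581] 0.5191101080576801 [ 441.60147279 -373.92384975   37.83111451] 0.7527511561247834
```

Measured: red face at (556.5, 241.6), height about 27–32 mm. Grip top at (508.6, −137.8, 158.7), yaw −8.5°. Cross at (488, −346), yaw about −2.3°, and the bearer tops are at about 36–38 mm. These fit the given sizes, so I'm moving above the sort.

Emit:
step_arm(
  plan=[
    [[-42.43,-14.13,11.6,1.184,0.55],[-42.43,-14.13,11.6,1.184,0.55],[-42.43,-14.13,11.6,1.184,0.55],[-42.43,-14.13,11.6,1.184,0.55],[-42.43,-14.13,11.6,1.184,0.55],[-42.43,-14.13,11.6,1.184,0.55],[-42.43,-14.13,11.6,1.184,0.55],[-42.43,-14.13,11.6,1.184,0.55],[-42.43,-14.13,11.6,1.184,0.55],[-42.43,-14.13,11.6,1.184,0.55],[-42.43,-14.13,11.6,1.184,0.55],[-42.43,-14.13,11.6,1.184,0.55]],
  ],
)

```text
time_s: 1.6
ee_pos: [555.9, 242.6, 120.5]
ee_rot: [180.0, -0.0, 90.1]
force: [-0.6, -0.3, 0.0]
gripper_width: 50.2
gripper_force: 0.0
```

Emit:
step_arm(
  plan=[
    [[0,0,3,0,0.55],[0,0,5.5,0,0.55],[0,0,7.0,0,0.55],[0,0,8.2,0,0.55],[0,0,8.2,0,0.55],[0,0,8.2,0,0.55]],
  ],
)

```text
time_s: 2.35
ee_pos: [557.0, 241.8, 38.6]
ee_rot: [179.9, -0.0, 90.0]
force: [-0.1, 0.2, 0.2]
gripper_width: 50.3
gripper_force: 0.0
```

```bash
python3 - <<'E'
from h import *
s=state();print(s['time_s'],s['ee_pos'],s['force'])
f=grab_frame("side");t=grab_frame("top")
cv2.imwrite("pics/g1.png",np.hstack([cv2.resize(f[225:295,200:270],(400,400),interpolation=2),cv2.resize(t[150:220,145:215],(400,400),interpolation=2)]))
E
```

```text
2.35 [556.98171588 241.82880153  38.62184612] [-0.10598929  0.15773631  0.1825591 ]
```

View pics/g1.png

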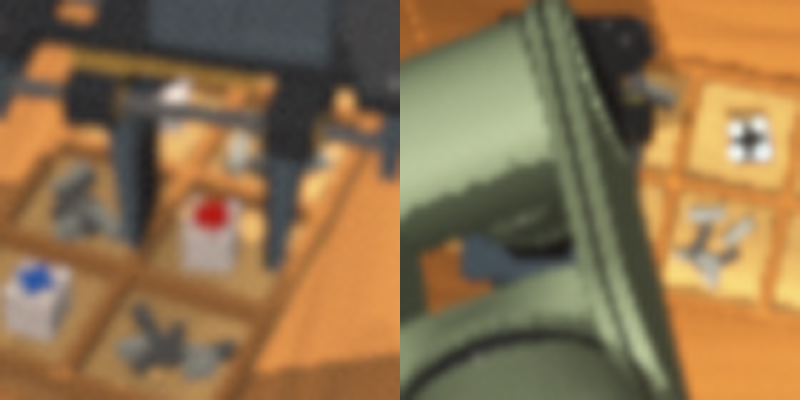

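The side crop shows the sort midway between the fingers: red at (210,215), fingertips at (135,245) and (278,265). I'll close and lift.

Emit:
step_arm(
  plan=[
    [[0,0,0,0,0.1],[0,0,0,0,0.1],[0,0,0,0,0.1],[0,0,0,0,0.1],[0,0,0,0,0.1],[0,0,0,0,0.1]],
  ],
  newtons=25,
)

```text
time_s: 3.2
ee_pos: [556.6, 241.6, 38.0]
ee_rot: [180.0, -0.0, 90.0]
force: [0.5, -0.0, 1.8]
gripper_width: 20.5
gripper_force: 25.0
```

Emit:
step_arm(
  plan=[
    [[0,0,-2,0,0.1],[0,0,-7,0,0.1],[0,0,-13,0,0.1],[0,0,-18.2,0,0.1],[0,0,-18.2,0,0.1],[0,0,-18.2,0,0.1]],
  ],
)

```text
time_s: 3.95
ee_pos: [555.8, 241.3, 218.8]
ee_rot: [-179.9, 0.0, 90.0]
force: [0.2, -0.2, -1.4]
gripper_width: 21.0
gripper_force: 25.0
```

```bash
python3 - <<'E'
from h import *
s=state();print(s['time_s'],s['ee_pos'],s['ee_rot'],s['force'],s['gripper_width'],s['gripper_force'])
f=grab_frame("side");u,v=proj("side",s['ee_pos']).astype(int);print(u,v)
cv2.imwrite("pics/g2.png",cv2.resize(f[max(v-35,0):v+35,u-35:u+35],(560,560),interpolation=2))
E
```

```text
3.95 [555.77015793 241.30861914 218.84794596] [-1.79884957e+02  4.08957618e-02  8.99992700e+01] [ 0.20899436 -0.16136706 -1.40041412] 21.03846730628544 24.999440610408783
236 196
```

View pics/g2.png

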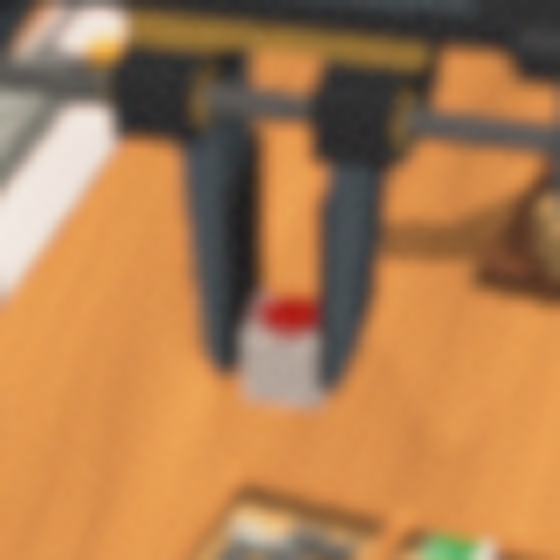

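Emit:
step_arm(
  plan=[
    [[-58.76,-6.85,0,0.04,0.1],[-58.76,-6.85,0,0.04,0.1],[-58.76,-6.85,0,0.04,0.1],[-58.76,-6.85,0,0.04,0.1],[-58.76,-6.85,0,0.04,0.1],[-58.76,-6.85,0,0.04,0.1],[-58.76,-6.85,0,0.04,0.1],[-58.76,-6.85,0,0.04,0.1],[-58.76,-6.85,0,0.04,0.1],[-58.76,-6.85,0,0.04,0.1],[-58.76,-6.85,0,0.04,0.1],[-58.76,-6.85,0,0.04,0.1],[-58.76,-6.85,0,0.04,0.1],[-58.76,-6.85,0,0.04,0.1]],
  ],
)

```text
time_s: 5.75
ee_pos: [488.3, -344.9, 220.0]
ee_rot: [-180.0, -0.0, 87.8]
force: [-0.2, 0.5, -0.8]
gripper_width: 20.8
gripper_force: 25.0
```

Emit:
step_arm(
  plan=[
    [[0,0,5,0,0.1],[0,0,10,0,0.1],[0,0,14,0,0.1],[0,0,16,0,0.1],[0,0,16.8,0,0.1],[0,0,17.0,0,0.1],[0,0,17.2,0,0.1],[0,0,17.2,0,0.1]],
  ],
)

```text
time_s: 6.75
ee_pos: [488.4, -346.2, 48.7]
ee_rot: [179.9, 0.0, 87.7]
force: [0.2, -0.7, -1.5]
gripper_width: 20.8
gripper_force: 25.0
```

```bash
python3 - <<'E'
from h import *
s=state();print(s['time_s'],s['ee_pos'],s['ee_rot'],s['force'],s['gripper_width'],s['gripper_force'])
E
```

```text
6.75 [ 488.42610986 -346.21941003   48.71049267] [1.79928798e+02 4.38713997e-02 8.77102132e+01] [ 0.20467613 -0.72328713 -1.48855615] 20.75615618603838 24.999441504478455
```

Emit:
step_arm(
  plan=[
    [[0,0,0.1,0,0.1],[0,0,0.15,0,0.1],[0,0,0.15,0,0.1]],
  ],
)

```text
time_s: 7.12
ee_pos: [488.0, -346.0, 46.4]
ee_rot: [180.0, -0.0, 87.7]
force: [0.7, 0.0, -0.3]
gripper_width: 20.7
gripper_force: 25.0
```

Emit:
step_arm(
  plan=[
    [[0,0,0.05,0,0.1],[0,0,0.05,0,0.1]],
  ],
)

```text
time_s: 7.38
ee_pos: [488.1, -346.0, 46.1]
ee_rot: [180.0, 0.0, 87.7]
force: [-0.6, 1.3, 0.1]
gripper_width: 20.6
gripper_force: 25.0
```

Emit:
step_arm(
  plan=[
    [[0,0,0.05,0,0.1],[0,0,0.05,0,0.1]],
  ],
)

```text
time_s: 7.62
ee_pos: [488.1, -346.0, 46.0]
ee_rot: [180.0, 0.0, 87.7]
force: [-0.9, 1.0, 4.9]
gripper_width: 20.5
gripper_force: 25.0
```

Emit:
step_arm(
  plan=[
    [[0,0,0,0,0.3],[0,0,0,0,0.55],[0,0,0,0,0.55],[0,0,0,0,0.55],[0,0,-2,0,0.55],[0,0,-6,0,0.55],[0,0,-11,0,0.55],[0,0,-16,0,0.55],[0,0,-19.5,0,0.55],[0,0,-19.5,0,0.55]],
  ],
)

```text
time_s: 8.88
ee_pos: [489.3, -346.9, 243.8]
ee_rot: [179.7, 0.2, 87.7]
force: [-0.4, -0.2, -1.2]
gripper_width: 50.2
gripper_force: 0.0
```

Emit:
step_arm(
  plan=[
    [[21.6,1.5,0,0.108,0.55],[21.6,1.5,0,0.108,0.55],[21.6,1.5,0,0.108,0.55],[21.6,1.5,0,0.108,0.55],[21.6,1.5,0,0.108,0.55],[21.6,1.5,0,0.108,0.55]],
  ],
)

```text
time_s: 9.62
ee_pos: [511.4, -131.3, 239.6]
ee_rot: [-179.9, 0.0, 81.5]
force: [-0.5, -0.4, -0.0]
gripper_width: 49.9
gripper_force: 0.0
```

```bash
python3 - <<'E'
from m import *
s=state();print(s['time_s'],s['ee_pos'],s['ee_rot'],s['force'])
f=grab_frame("side");t=grab_frame("top");cv2.imwrite("pics/s3.png",f);cv2.imwrite("pics/t3.png",t)
cv2.imwrite("pics/g3.png",np.hstack([cv2.resize(f[120:200,250:330],(390,390),interpolation=2),cv2.resize(t[180:240,335:395],(390,390),interpolation=2)]))
rt=cen(t,(362,205,378,222),red2);print(rt,onz("top",rt,35.3))
E
```

```text
9.625 [ 511.35392823 -131.26822205  239.56935634] [-1.79916004e+02  1.93967378e-02  8.15187733e+01] [-0.50238576 -0.38667644 -0.03901052]
[370.42366136 212.88567294] [ 487.78352635 -345.96579932   35.3       ]
```

View pics/g3.png

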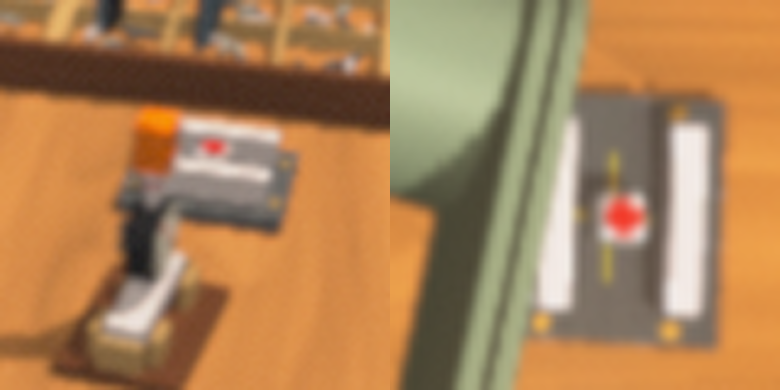

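The crop shows the red sort upright on the cross between the bearers. Its face is at (487.8, −346.0), on target. Next, the gauge.

Emit:
step_arm(
  plan=[
    [[-0.74,-0.2,0,0,0.55],[-0.74,-0.2,3.5,0,0.55],[-0.74,-0.2,7,0,0.55],[-0.74,-0.2,9.65,0,0.55],[-0.74,-0.2,9.65,0,0.55],[-0.74,-0.2,9.65,0,0.55],[-0.74,-0.2,9.65,0,0.55]],
  ],
)

```text
time_s: 10.6
ee_pos: [509.4, -138.3, 145.3]
ee_rot: [179.8, 0.0, 81.5]
force: [-1.0, -0.3, -0.4]
gripper_width: 50.0
gripper_force: 0.0
```

```bash
python3 - <<'E'
from m import *
s=state();print(s['time_s'],s['ee_pos'],s['ee_rot'],s['force'])
f=grab_frame("side");t=grab_frame("top");cv2.imwrite("pics/s4.png",f)
cv2.imwrite("pics/g4.png",cv2.resize(f[110:190,240:320],(560,560),interpolation=2))
E
```

```text
10.6 [ 509.44245594 -138.28690169  145.33697956] [1.79838661e+02 2.02648055e-02 8.15021445e+01] [-0.98090964 -0.32261743 -0.36168698]
```

View pics/g4.png

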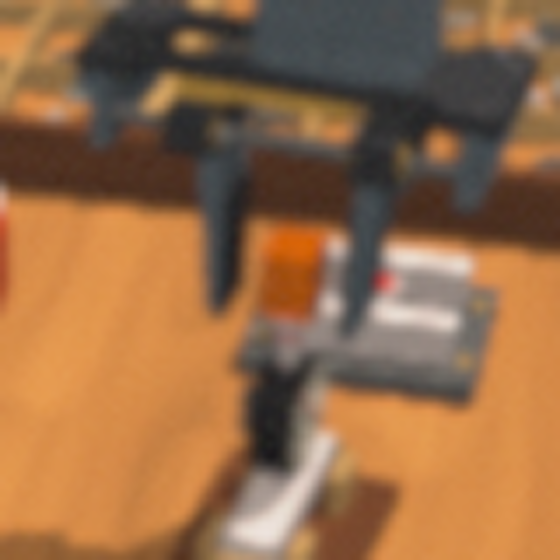

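The grip is between the fingers: block at (290,275), tips at (220,305) and (350,325). Closing and lifting.

Emit:
step_arm(
  plan=[
    [[0,0,0,0,0.1],[0,0,0,0,0.1],[0,0,0,0,0.1],[0,0,0,0,0.1],[0,0,0,0,0.1],[0,0,0,0,0.1]],
  ],
  newtons=40,
)

```text
time_s: 11.45
ee_pos: [508.8, -137.8, 144.0]
ee_rot: [180.0, -0.0, 81.5]
force: [0.9, -0.6, 0.9]
gripper_width: 23.4
gripper_force: 40.0
```

Emit:
step_arm(
  plan=[
    [[0,0,-0.5,0,0.1],[0,0,-1.5,0,0.1],[0,0,-3,0,0.1],[0,0,-5,0,0.1],[0,0,-7,0,0.1],[0,0,-9,0,0.1],[0,0,-9,0,0.1],[0,0,-9,0,0.1],[0,0,-9,0,0.1]],
  ],
)

```text
time_s: 12.58
ee_pos: [508.0, -137.6, 233.0]
ee_rot: [-179.9, -0.0, 81.5]
force: [0.4, 0.1, -3.6]
gripper_width: 23.7
gripper_force: 40.0
```

```bash
python3 - <<'E'
from m import *
s=state();print(s['time_s'],s['ee_pos'],s['ee_rot'],s['force'],s['torque'],s['gripper_width'],s['gripper_force'])
f=grab_frame("side");cv2.imwrite("pics/s5.png",f)
cv2.imwrite("pics/g5.png",cv2.resize(f[80:190,230:340],(550,550),interpolation=2))
E
```

```text
12.575 [ 508.0238927  -137.61488498  233.0201119 ] [-1.79886195e+02 -2.10191242e-02  8.15227314e+01] [ 0.37276286  0.08554782 -3.58924135] [-0.12412299  0.04556857  0.00483648] 23.668589100110694 39.99854385852814
```

View pics/g5.png

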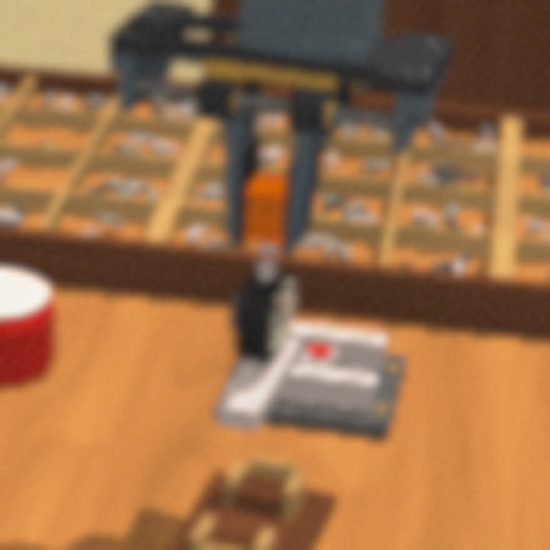

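The gauge hangs upright from the grip (force about −3.5 N, equal to its weight). Carrying it over the plate.

Emit:
step_arm(
  plan=[
    [[-2.5,0.12,0,-0.015,0.1],[-6.5,0.32,0,-0.035,0.1],[-10.5,0.5,0,-0.055,0.1],[-14.5,0.7,0,-0.075,0.1],[-18.5,0.9,0,-0.095,0.1],[-20.9,1.02,0,-0.108,0.1],[-20.9,1.02,0,-0.108,0.1],[-20.9,1.02,0,-0.108,0.1],[-20.9,1.02,0,-0.108,0.1],[-20.9,1.02,0,-0.108,0.1]],
  ],
)

```text
time_s: 13.88
ee_pos: [488.1, -345.2, 234.0]
ee_rot: [180.0, -0.0, 87.8]
force: [-0.3, 0.2, -3.9]
gripper_width: 23.8
gripper_force: 40.0
```

Emit:
step_arm(
  plan=[
    [[0,0,2,0,0.1],[0,0,4,0,0.1],[0,0,5.5,0,0.1],[0,0,6.3,0,0.1],[0,0,6.3,0,0.1],[0,0,6.3,0,0.1]],
  ],
)

```text
time_s: 14.62
ee_pos: [488.3, -346.3, 171.7]
ee_rot: [179.9, 0.0, 87.7]
force: [-0.2, -0.2, -3.8]
gripper_width: 23.7
gripper_force: 40.0
```

```bash
python3 - <<'E'
from m import *
s=state();print(s['time_s'],s['ee_pos'],s['ee_rot'],s['force'],s['torque'])
f=grab_frame("side");t=grab_frame("top");cv2.imwrite("pics/s6.png",f);cv2.imwrite("pics/t6.png",t)
cv2.imwrite("pics/g6.png",np.hstack([cv2.resize(f[95:175,260:340],(390,390),interpolation=2),cv2.resize(t[170:250,330:410],(390,390),interpolation=2)]))
E
```

```text
14.625 [ 488.32686768 -346.27157058  171.65655249] [1.79925141e+02 4.40365399e-02 8.77107911e+01] [-0.22361554 -0.18984921 -3.81884448] [-0.10328839  0.05404179 -0.0038841 ]
```

View pics/g6.png

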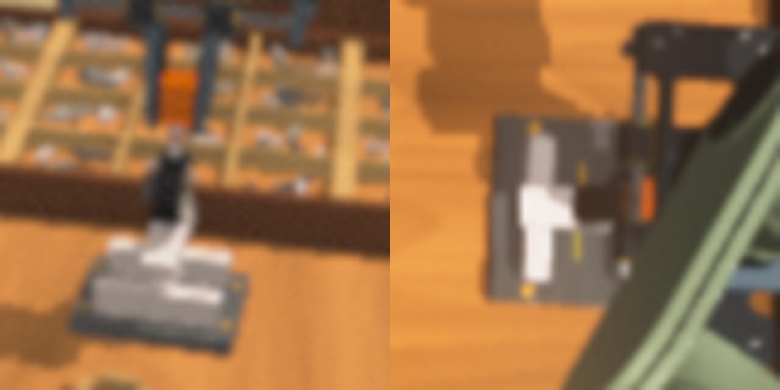

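```bash
python3 - <<'E'
from m import *
t=cv2.imread("pics/t6.png").astype(int)
print(t[209:217,352:364].min(2))
for z in(49.7,63.7): print(z,[ (round(float(c),1),proj("top",[488+2,-296,z]).round(2).tolist()) for c in[0]], proj("top",[490-12.5,-296,z]).round(1),proj("top",[490+12.5,-296,z]).round(1))
# bar top edges in x (rows)
print(t[204:222,362].min(1),t[204:222,365].min(1))
E
```

```text
[[ 81  82  74  76 130 210 227 228 228 219 186 163]
 [ 95  92  78  77 137 220 232 232 231 228 207 182]
 [101  95  80  77 140 224 234 233 233 232 227 213]
 [102  96  80  76 138 224 235 234 234 233 232 230]
 [102  97  79  74 134 221 234 234 233 233 233 232]
 [102  97  78  75 132 217 232 233 233 233 233 233]
 [101  95  80  73 125 204 226 228 233 234 232 229]
 [100  95  79  74 104 173 218 227 231 230 225 201]]
49.7 [(0.0, [355.28, 211.63])] [355.3 215.8] [355.3 207.5]
63.7 [(0.0, [356.33, 211.42])] [356.3 215.6] [356.3 207.2]
[157 155 153 154 168 186 207 227 232 233 233 232 225 216 222 224 223 222] [ 70  71  72  84 126 157 165 182 212 228 231 227 188 123 100 101 101 100]
```

The bar is centred across the bearers: its end edge is at column 356.2 against 356.3 expected. Lowering slowly.

Emit:
step_arm(
  plan=[
    [[0,0,0.5,0,0.1],[0,0,0.9,0,0.1],[0,0,1.15,0,0.1],[0,0,1.25,0,0.1],[0,0,1.3,0,0.1],[0,0,1.3,0,0.1]],
  ],
)

```text
time_s: 15.48
ee_pos: [487.8, -346.0, 158.0]
ee_rot: [-180.0, -0.0, 87.7]
force: [-0.2, -1.5, -2.7]
gripper_width: 24.0
gripper_force: 40.0
```

Emit:
step_arm(
  plan=[
    [[0,0,0.05,0,0.1],[0,0,0.1,0,0.1],[0,0,0.15,0,0.1],[0,0,0.2,0,0.1],[0,0,0.2,0,0.1]],
  ],
)

```text
time_s: 16.1
ee_pos: [488.0, -346.0, 156.2]
ee_rot: [180.0, 0.0, 87.7]
force: [-0.8, 1.8, 2.2]
gripper_width: 24.2
gripper_force: 40.0
```

Emit:
step_arm(
  plan=[
    [[0,0,0.1,0,0.1],[0,0,0.2,0,0.1],[0,0,0.2,0,0.1],[0,0,0.2,0,0.1]],
  ],
)

```text
time_s: 16.6
ee_pos: [488.0, -346.0, 154.0]
ee_rot: [180.0, -0.0, 87.7]
force: [-1.5, 1.1, 2.9]
gripper_width: 23.9
gripper_force: 40.0
```

Emit:
step_arm(
  plan=[
    [[0,0,0.1,0,0.1],[0,0,0.22,0,0.1],[0,0,0.22,0,0.1],[0,0,0.22,0,0.1],[0,0,0.22,0,0.1]],
  ],
)

```text
time_s: 17.23
ee_pos: [487.9, -346.0, 151.8]
ee_rot: [180.0, -0.0, 87.7]
force: [-1.3, 3.0, 4.2]
gripper_width: 23.8
gripper_force: 40.0
```

```bash
python3 - <<'E'
from m import *
s=state();print(s['time_s'],s['ee_pos'],s['ee_rot'],s['force'],s['torque'],s['gripper_width'])
f=grab_frame("side");t=grab_frame("top")
cv2.imwrite("pics/g7.png",np.hstack([cv2.resize(f[95:175,260:340],(390,390),interpolation=2),cv2.resize(t[170:250,330:410],(390,390),interpolation=2)]))
E
```

```text
17.225 [ 487.93981279 -346.00915843  151.80245091] [ 1.79987991e+02 -2.11956460e-03  8.77047846e+01] [-1.27379761  3.03135159  4.16623719] [0.28828976 0.36770869 0.02357137] 23.83824273050824
```

View pics/g7.png

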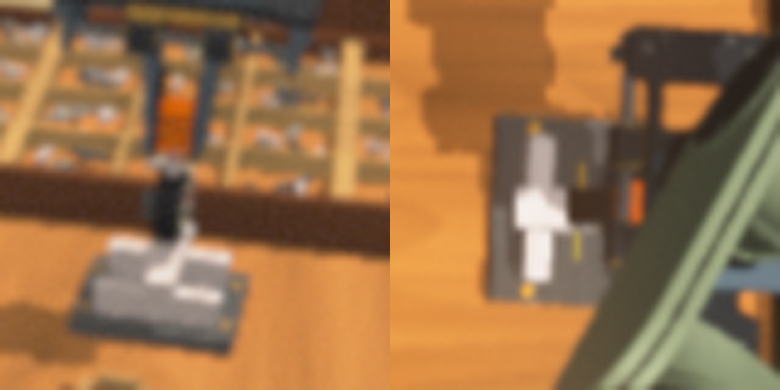

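The bar sits flat across both bearers with its end at about (518,207). The push is 4.2 N, which means the spring is in about 5.4 mm of 12 mm. Handing in.

```bash
python3 -c "
from workcell import *
print(job_done())"
```

```text
the job is handed in; nothing more can be done
None
```

I handed the job in after about 17 s of robot time. The red sort stands upright on the cross, and the gauge is held flat and square across both bearers with its plunger over the red face. The grip's spring is pushed in about 5.4 mm of 12 mm, estimated from the 4.2 N push and the tool height. The plunger contact itself is hidden from both cameras, so I judged it from measured positions.

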